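Load the orbital shaker: each capped flask into its own clamp

ROBOT

A 6-joint arm with a two-finger parallel gripper is mounted at the origin on the work surface. World frame = base frame: x ahead of the robot, y to its left, z up, the work surface at z = 0. Lengths are in m, angles in rad, forces in N, time in s.
With the tool pointing down it reaches from about 0.25 to 0.725 m from the base axis. Payload 4 kg.
Tool frame: the origin (TCP) lies midway between the tips of the shut fingers; the grasp point (between the pads) lies 19 mm behind it; x points along the fingers, y is the direction in which the jaws open and shut, and the axes are right-handed (so a half turn about x gives the same grasp; the last joint's range is limited). The gripper opens to 85 mm and grips with 20 to 120 N. Pads are 22 mm wide; open, the fingers measure 114 mm over their backs; the gripper's body (76 mm by 85 mm) begins 54 mm behind the grasp point. The pads swing forward as they close: fully open they stand 13 mm farther back than shut.
Start: joints at [1.333, 0.241, 0.005, 1.335, 0, 1.571], TCP at [0.118, 0.486, 0.231] pointing down, gripper open.
Joint ranges: [-2.72, 2.72], [-1.05, 1.87], [-1.09, 1.28], [-1.99, 2.15], [-1.42, 1.44], [-3.14, 3.14]. Speed limits (rad/s): [2.79, 2.79, 3.14, 3.14, 3.14, 3.14].

INTERFACE

Orientations are given as a unit quaternion [x, y, z, w].
In Python, from workcell import * gives the robot as it stands.
- The arm moves only by the tool play_rows, never from a script. Its argument "plan" is a list of rows, each a list of 7 numbers: the shift along the tool's x, y, z in mm, then the turn, a rotation vector about the tool's x, y, z in rad, then the closure, from -1 (fully open) to 1 (shut). In form: [[x, y, z, rx, ry, rz, grip], ...]. A call has 1 to 20 rows; each row shifts and turns the commanded pose from where the row before left it, along the tool's axes as they then stand; what a row does not reach is not made up. A row lasts 1/12 s, in which the tool goes at most 41.7 mm and 7.16 degrees, less where a joint would pass 70% of its speed; a pose out of reach is approached as far as the arm can. A call with a gripper value outside its range is refused whole. The fingers move at their own pace and stop on an object; the grip force is fixed at half the most. Time passes only in rows, so rows that do not move let the fingers close. It gives the time, the measured TCP pose, the force and the opening at its end, in the units of the state.
- get_obs(): the state, without advancing time (a new reading comes with each control period).
- camera(name): name is "scene" or "side" or "wrist"; returns a dict with "frame" (420x560x3 uint8, red, green, blue), "depth" (420x560 float32, m along the optical axis (not along the pixel's ray), 0 where there is no reading), "fx", "fy", "cx", "cy" (pixels), "camera_from_world" (4x4, takes a point from world to camera coordinates). Camera axes: x right, y up, looking along -z (the intrinsics and any distortion apply to the point x, -y, -z); pixel columns grow to the right and rows downward; lengths in m; the calibration is good to about 2 mm. A picture is of the moment at which its call begins.
- job_done(): hands the job in, once; it reports no verdict.
Trained networks look in a picture, given as the dict that the camera call returned (one of the last four; its "shot" number tells which), for a name from the list of things; names that differ only in an ending like _2 or _b are one class to them, and where a whole thing is asked for, a point or a joint stands for the part that bears it (a point fixed in the world has none). Each returns a list of dicts, best first, with "confidence" (0 to 1); they miss things now and then, are a little off and sometimes report something else, mostly with a low value. They report only what shows in the picture. A call takes as long as a camera call.
- search_frame(thing, picture): "centre" ([x, y, z] in m, in world coordinates, good to about 4 mm: the middle of the surface that is visible of it).
- pinpoint(thing, picture): "centre" ([x, y, z] in m, in world coordinates, good to about 4 mm: a listed point, or the origin of a listed thing).
The state is a dict: "clock": time; "joint_pos": joint angles; "joint_vel": joint speeds; "tau": joint torques, N m; "eef_pos": TCP position; "tool_rot": TCP orientation; "ft_force": force on the tool from outside, world axes, zero at the start; "ft_torque": the same for the moment, N m; "grip_width": finger opening in m.
Only numpy, scipy, OpenCV 4.12 (cv2) and the standard library are available. Lean on these libraries where they do the work, as an engineer would, in place of code of your own. Each camera call takes 0.05 s, during which the arm holds its last target. There are 200 camera calls.

TASK

Load the shaker for the overnight run: stand each of the four capped glass flasks upright in the clamp of its own size, the one with the same colour as its cap, fully home on the foot plate between the fingers, and let go of it. Keep the flasks upright, set them down rather than dropping them, and leave the amber bottle and the green tube rack standing where they are.

Things in the scene. Friction and masses are not known exactly. Their poses are not given: they have to be found in the camera images.
- flask25_mid (a point): 25 mL conical glass shake flask and orange screw cap, upright, loose, round about z: base 42 mm across, 82 mm tall in all; the cap, the top 22 mm, is 28 mm across (grip it from above at any yaw), the neck below it narrower. Point: on the axis half-way up, 41 mm above the underside and 41 mm below the cap's top.
- flask50_mid (a point): 50 mL conical glass shake flask and green screw cap, upright, loose, round about z: base 51 mm across, 98 mm tall in all; the cap, the top 24 mm, is 34 mm across (grip it from above at any yaw), the neck below it narrower. Point: on the axis half-way up, 49 mm above the underside and 49 mm below the cap's top.
- flask100_mid (a point): 100 mL conical glass shake flask and red screw cap, upright, loose, round about z: base 64 mm across, 122 mm tall in all; the cap, the top 24 mm, is 36 mm across (grip it from above at any yaw), the neck below it narrower. Point: on the axis half-way up, 61 mm above the underside and 61 mm below the cap's top.
- flask250_mid (a point): 250 mL conical glass shake flask and blue screw cap, upright, loose, round about z: base 85 mm across, 162 mm tall in all; the cap, the top 28 mm, is 42 mm across (grip it from above at any yaw), the neck below it narrower. Point: on the axis half-way up, 81 mm above the underside and 81 mm below the cap's top.
- clamp25: Clamp for the 25 mL flask, fixed on the white shaker's 280 mm square platform (top 85 mm above the bench), 140 mm from its neighbours: orange foot plate 64 mm across, 4 mm thick, and 4 stiff fingers to 45 mm above the origin, 50 mm clear between them, 64 mm at the flared orange tips. Origin: centre of its underside, z up; a seated flask's underside is 4 mm above it.
- clamp50: Clamp for the 50 mL flask, fixed on the white shaker's 280 mm square platform (top 85 mm above the bench), 140 mm from its neighbours: green foot plate 73 mm across, 4 mm thick, and 4 stiff fingers to 49 mm above the origin, 59 mm clear between them, 73 mm at the flared green tips. Origin: centre of its underside, z up; a seated flask's underside is 4 mm above it.
- clamp100: Clamp for the 100 mL flask, fixed on the white shaker's 280 mm square platform (top 85 mm above the bench), 140 mm from its neighbours: red foot plate 86 mm across, 4 mm thick, and 4 stiff fingers to 54 mm above the origin, 72 mm clear between them, 86 mm at the flared red tips. Origin: centre of its underside, z up; a seated flask's underside is 4 mm above it.
- clamp250: Clamp for the 250 mL flask, fixed on the white shaker's 280 mm square platform (top 85 mm above the bench), 140 mm from its neighbours: blue foot plate 107 mm across, 4 mm thick, and 4 stiff fingers to 64 mm above the origin, 93 mm clear between them, 107 mm at the flared blue tips. Origin: centre of its underside, z up; a seated flask's underside is 4 mm above it.
- bottle: Bystander: amber reagent bottle with a yellow cap, 56 mm in diameter, 115 mm tall, loose. Origin: centre of its underside. Not to be disturbed.
- tube_rack: Bystander: green tube rack with white-capped tubes, 100 mm along its x, 46 mm along y, 120 mm tall with its tubes, loose. Origin: centre of its underside. Not to be disturbed.

How it is judged:
By the outcome, as a careful person would: the job done as asked, in the order asked, and still so for the second after the job is handed in, with the robot touching nothing.
It also fails if it takes over 112 s, if anything falls off the work surface, if the arm or the gripper's body presses on something with over 40 N, if the wrist force passes 120 N, or if a joint passes its speed limit or range.

## Working session

There is one attempt and no reset: what is moved stays moved. The work goes in short steps, Python scripts to look and compute and a tool call to move; the robot and the scene stay as the last step left them, time stands still between calls to the robot, and variables do not carry over. Pictures are saved under pics/ and viewed, about 12 in all and at most 16, crops included, and the job is handed in when it is done.

Besides the shell and the picture viewer there is one more tool, called after "Emit:" as name([rows], argument=value, ...), one row to a line, values as JSON. play_rows: Moves the arm, as the interface text tells. Its arguments: {"type":"object","properties":{"plan":{"type":"array","items":{"type":"array","items":{"type":"number"}}}},"required":["plan"]}

```bash
mkdir -p pics; ls
python3 - <<'E'
from workcell import *
import cv2,numpy as np
o=get_obs(); print(o['eef_pos'],o['tool_rot'],o['grip_width'],o['clock'])
T=['flask25_mid','flask50_mid','flask100_mid','flask250_mid','clamp25','clamp50','clamp100','clamp250','bottle','tube_rack']
for n in ['scene','side']:
    p=camera(n); cv2.imwrite(f'pics/{n}0.png',p['frame'][:,:,::-1])
    for t in T:
        r=pinpoint(t,p); print(n,t,[(np.round(d['centre'],3).tolist(),round(d['confidence'],2)) for d in r[:2]])
E
```

```text
pics
[0.11763914 0.48530251 0.23040522] [ 0.0831287   0.70219353 -0.08461075  0.70203625] 0.08553845906641364 0.0
scene flask25_mid [([0.596, -0.362, 0.042], 0.83)]
scene flask50_mid [([0.378, -0.31, 0.048], 0.82)]
scene flask100_mid [([0.585, 0.356, 0.059], 0.72)]
scene flask250_mid [([0.397, 0.297, 0.08], 0.84), ([0.38, -0.311, 0.047], 0.57)]
scene clamp25 [([0.475, 0.022, 0.081], 0.98), ([0.623, -0.1, 0.088], 0.8)]
scene clamp50 [([0.475, 0.022, 0.081], 0.98), ([0.623, -0.1, 0.088], 0.8)]
scene clamp100 [([0.475, 0.022, 0.081], 0.98), ([0.623, -0.1, 0.088], 0.8)]
scene clamp250 [([0.475, 0.022, 0.081], 0.98), ([0.623, -0.1, 0.088], 0.8)]
scene bottle [([0.489, -0.478, -0.0], 0.75)]
scene tube_rack [([0.471, 0.506, 0.002], 0.67), ([0.624, -0.098, 0.083], 0.67)]
side flask25_mid [([0.584, 0.353, 0.056], 0.44), ([0.597, -0.357, 0.042], 0.42)]
side flask50_mid [([0.61, 0.041, 0.085], 0.53), ([0.378, -0.317, 0.05], 0.5)]
side flask100_mid [([0.584, 0.352, 0.058], 0.77), ([0.596, -0.357, 0.04], 0.16)]
side flask250_mid [([0.397, 0.297, 0.085], 0.87)]
side clamp25 [([0.611, 0.043, 0.086], 0.92), ([0.474, 0.02, 0.085], 0.8)]
side clamp50 [([0.611, 0.043, 0.086], 0.92), ([0.474, 0.02, 0.085], 0.8)]
side clamp100 [([0.611, 0.043, 0.086], 0.92), ([0.474, 0.02, 0.085], 0.8)]
side clamp250 [([0.611, 0.043, 0.086], 0.92), ([0.474, 0.02, 0.085], 0.8)]
side bottle [([0.49, -0.475, 0.001], 0.73)]
side tube_rack [([0.474, 0.502, -0.001], 0.94)]
```

View pics/scene0.png

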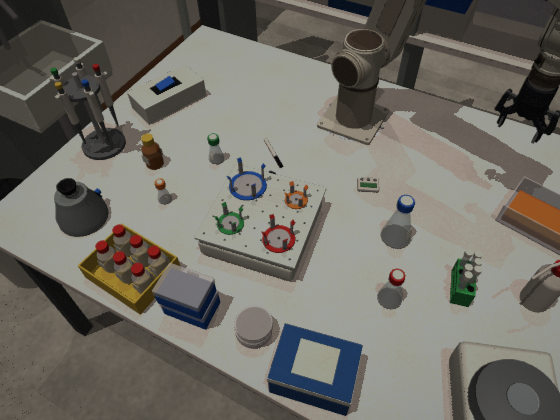

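View pics/side0.png

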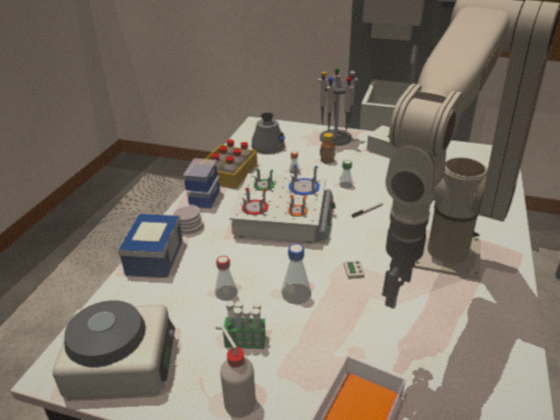

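The scene view shows the clamp colours: blue (247,185), orange (297,199), green (230,222) and red (278,238). The caps are blue (405,203), red (397,277), green (213,140) and orange (160,184). The side view agrees with this.

```bash
cat > h.py <<'E'
from workcell import *
import cv2,numpy as np
from scipy.spatial.transform import Rotation as Ro
HUE={'orange':(4,17),'green':(45,85),'red':(172,3),'blue':(105,125)}
def world(p):
    d=p['depth'];v,u=np.mgrid[:d.shape[0],:d.shape[1]]
    P=np.stack([(u-p['cx'])/p['fx']*d,-(v-p['cy'])/p['fy']*d,-d,np.ones_like(d)],-1)
    return (P@np.linalg.inv(p['camera_from_world']).T)[...,:3]
def cmask(p,c):
    h=cv2.cvtColor(p['frame'],cv2.COLOR_RGB2HSV);H,S,V=[h[...,i].astype(int) for i in range(3)]
    a,b=HUE[c]; m=((H>=a)&(H<=b)) if a<b else ((H>=a)|(H<=b))
    return m&(S>110)&(V>50)&(p['depth']>0)
def pts(p,c,xy,r,z0,z1):
    W=world(p);m=cmask(p,c)&(np.hypot(W[...,0]-xy[0],W[...,1]-xy[1])<r)&(W[...,2]>z0)&(W[...,2]<z1)
    return W[m]
def circ(P):  # enclosing-circle centre of xy
    c,r=cv2.minEnclosingCircle(P[:,:2].astype(np.float32).reshape(-1,1,2)*1000); return np.round(c,1),round(r,1)
F={'orange':(.596,-.36,.082,.022),'green':(.378,-.314,.098,.024),'red':(.585,.354,.122,.024),'blue':(.397,.297,.162,.028)}
C={'orange':(.475,.021,.045),'green':(.623,-.1,.049),'red':(.611,.043,.054),'blue':(.487,-.121,.064)}
E
python3 - <<'E'
from h import *
print(Ro.from_quat(get_obs()['tool_rot']).as_matrix().round(3), get_obs()['joint_pos'].round(3) if hasattr(get_obs()['joint_pos'],'round') else get_obs()['joint_pos'])
for n in ['scene','side']:
    p=camera(n)
    for c,(x,y,h,k) in F.items():
        P=pts(p,c,(x,y),.04,h-k-.01,h+.02)
        if len(P)>5:
            t=np.percentile(P[:,2],95); T=P[P[:,2]>t-.005]
            print(n,c,'cap n',len(P),'top',round(t,4),circ(T),'mid bbox',((P.min(0)+P.max(0))/2).round(4))
    for c,(x,y,h) in C.items():
        P=pts(p,c,(x,y),.08,.08,.10);Q=pts(p,c,(x,y),.08,.085+h-.012,.085+h+.015)
        print(n,c,'plate',len(P),circ(P) if len(P)>5 else '',np.median(P[:,2]).round(4) if len(P) else '','tips',len(Q),circ(Q) if len(Q)>3 else '',Q[:,2].max().round(4) if len(Q) else '')
w=camera('wrist');cv2.imwrite('pics/w0.png',w['frame'][:,:,::-1]);print(np.linalg.inv(w['camera_from_world']).round(3),w['fx'])
E
```

```text
[[-0.     0.236  0.972]
 [-0.     0.972 -0.236]
 [-1.    -0.    -0.   ]] [1.333 0.241 0.005 1.335 0.    1.571]
scene orange cap n 69 top 0.0838 (array([ 593.8, -358.2]), 14.7) mid bbox [ 0.595  -0.3573  0.0728]
scene green cap n 25 top 0.0995 (array([ 383.9, -312.7]), 16.2) mid bbox [ 0.3849 -0.3131  0.0887]
scene red cap n 127 top 0.1245 (array([591.3, 353.3]), 17.8) mid bbox [0.5913 0.3535 0.1126]
scene blue cap n 132 top 0.1639 (array([401.2, 300.2]), 21.1) mid bbox [0.4004 0.3007 0.1508]
scene orange plate 178 (array([473.7,  23.2]), 32.5) 0.0881 tips 46 (array([475.,  21.]), 34.9) 0.1323
scene green plate 193 (array([627.8, -93.9]), 36.8) 0.0885 tips 29 (array([626.9, -96.6]), 40.1) 0.1358
scene red plate 314 (array([609.6,  41.6]), 45.5) 0.0885 tips 53 (array([610.3,  42.2]), 44.5) 0.141
scene blue plate 292 (array([ 492.8, -123.9]), 53.9) 0.0889 tips 31 (array([ 492.9, -122.6]), 54.4) 0.1492
side orange cap n 23 top 0.0839 (array([ 595. , -348.3]), 12.2) mid bbox [ 0.5942 -0.3496  0.0752]
side red cap n 22 top 0.1244 (array([586.6, 358.7]), 15.4) mid bbox [0.5872 0.3613 0.1208]
side blue cap n 17 top 0.1638 (array([396.9, 307.6]), 17.5) mid bbox [0.3969 0.3127 0.1615]
side orange plate 75 (array([472.6,  21. ]), 33.0) 0.0891 tips 18 (array([474.7,  20.4]), 31.8) 0.1319
side green plate 14 (array([615.5, -86.2]), 28.3) 0.0885 tips 0  
side red plate 89 (array([610.1,  43.5]), 43.0) 0.0887 tips 7 (array([612. ,  41.3]), 42.8) 0.1371
side blue plate 56 (array([ 490.8, -122.1]), 52.4) 0.0882 tips 1  0.1436
[[ 0.235 -0.93  -0.282  0.047]
 [ 0.972  0.225  0.069  0.504]
 [-0.    -0.29   0.957  0.374]
 [ 0.     0.     0.     1.   ]] 351.38865484715
```

Emit:
play_rows([
  [-9,-20,20,-0.0119,0,0,-1],
  [-9,-26,17,-0.0119,0,0,-1],
  [-9,-26,17,-0.0119,0,0,-1],
  [-9,-26,17,-0.0119,0,0,-1],
  [-9,-26,17,-0.0119,0,0,-1],
  [-9,-26,17,-0.0119,0,0,-1],
  [-9,-26,17,-0.0119,0,0,-1],
  [-9,-26,17,-0.0119,0,0,-1],
  [-9,-26,17,-0.0119,0,0,-1],
  [-9,-26,17,-0.0119,0,0,-1],
  [-9,-26,17,-0.0119,0,0,-1],
  [-9,-26,17,-0.0119,0,0,-1],
  [-9,-26,17,-0.0119,0,0,-1],
  [-9,-26,17,-0.0119,0,0,-1],
  [-9,-26,17,-0.0119,0,0,-1],
  [-9,-26,17,-0.0119,0,0,-1],
  [-9,-26,17,-0.0119,0,0,-1],
  [-9,-26,17,-0.0119,0,0,-1],
  [-9,-26,17,-0.0119,0,0,-1],
  [-9,-26,17,-0.0119,0,0,-1],
])

```text
clock: 2.92
eef_pos: [0.3945, -0.0676, 0.412]
tool_rot: [-0.0, 0.707, 0.0, 0.707]
ft_force: [-0.0, 0.4, 0.4]
grip_width: 0.0856
```

Run:
```python
from h import *
p=camera('wrist');cv2.imwrite('pics/w1.png',p['frame'][:,:,::-1]);print(np.array(get_obs()['eef_pos']).round(4),get_obs()['tool_rot'])
for c,(x,y,h) in C.items():
    P=pts(p,c,(x,y),.08,.08,.10);Q=pts(p,c,(x,y),.08,.085+h-.012,.085+h+.015)
    print(c,'plate',len(P),circ(P) if len(P)>5 else '',np.median(P[:,2]).round(4) if len(P) else '','tips',len(Q),circ(Q) if len(Q)>3 else '')
```

```text
[ 0.3978 -0.0713  0.4122] [-3.52369079e-04  7.05951685e-01 -2.39841416e-03  7.08255845e-01]
orange plate 743 (array([473.3,  23.5]), 31.9) 0.0889 tips 233 (array([473.9,  22. ]), 33.8)
green plate 521 (array([626.7, -95.6]), 35.3) 0.089 tips 112 (array([625.9, -95.5]), 37.5)
red plate 863 (array([610.5,  42.7]), 43.1) 0.089 tips 171 (array([609.6,  42.2]), 44.2)
blue plate 1366 (array([ 491.5, -123.2]), 52.8) 0.0891 tips 203 (array([ 491.4, -121.8]), 54.5)
```

View pics/w1.png

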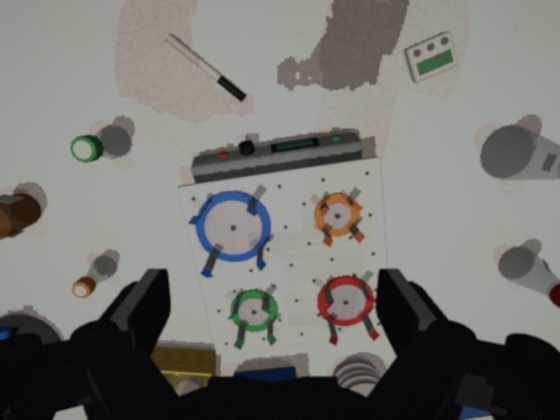

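The wrist view shows all four plates with dark centre dots: blue (233,228), orange (338,216), green (254,312) and red (346,303). I'll refine the clamp centres from the dots and a square fit.

Run:
```python
from h import *
p=camera('wrist');W=world(p);g=cv2.cvtColor(p['frame'],cv2.COLOR_RGB2GRAY).astype(float)
est={'blue':(233,228),'orange':(338,216),'green':(254,312),'red':(346,303)}
sq={'orange':(-.07,.07),'red':(.07,.07),'green':(.07,-.07),'blue':(-.07,-.07)}
M=np.linalg.inv(p['camera_from_world']);A=[];B=[]
for c,(u,v) in est.items():
    b=g[v-6:v+7,u-6:u+7];w=np.clip(np.median(b)-15-b,0,None);i,j=np.mgrid[-6:7,-6:7]
    u2,v2=u+(w*j).sum()/w.sum(),v+(w*i).sum()/w.sum()
    d=M[:3,:3]@[(u2-p['cx'])/p['fx'],-(v2-p['cy'])/p['fy'],-1];o=M[:3,3];q=o+d*(.089-o[2])/d[2]
    print(c,round(u2,1),round(v2,1),(q*1000).round(1),W[v,u,2]);A.append(q[:2]);B.append(sq[c])
A=np.array(A);B=np.array(B);H=(B.T@(A-A.mean(0)));U,S,V=np.linalg.svd(H);R=(U@V).T
for c,f in zip(est,(B@R.T+A.mean(0))*1000):print(c,f.round(1))
for c,(x,y,h,k) in F.items():
    P=pts(p,c,(x,y),.04,h-k-.01,h+.02)
    if len(P)>5:
        t=np.percentile(P[:,2],95); T=P[P[:,2]>t-.004]
        print(c,'cap n',len(P),'top',round(t,4),circ(T))
```

```text
blue 236.3 225.0 [ 492.5 -123.1   89. ] 0.08993901728351239
orange 340.2 213.4 [475.5  22.   89. ] 0.09034299811002516
green 256.0 310.2 [630.2 -97.6  89. ] 0.08968534924337745
red 349.2 299.5 [611.7  43.   89. ] 0.08846100901796244
blue [ 493.3 -118.3]
orange [473.1  20.2]
green [631.9 -98.1]
red [611.6  40.5]
orange cap n 213 top 0.0828 (array([ 593. , -356.4]), 14.3)
green cap n 152 top 0.0993 (array([ 381.1, -311. ]), 16.0)
red cap n 50 top 0.1111 (array([591.3, 336.7]), 6.6)
```

Emit:
play_rows([
  [10,-15,10,0,0,0,-1],
  [15,-22,15,0,0,0,-1],
  [15,-22,15,0,0,0,-1],
  [17,-22,15,0,0,0,-1],
  [17,-22,15,0,0,0,-1],
  [17,-22,15,0,0,0,-1],
  [17,-22,15,0,0,0,-1],
  [17,-22,15,0,0,0,-1],
  [17,-22,15,0,0,0,-1],
  [17,-22,15,0,0,0,-1],
  [17,-22,15,0,0,0,-1],
  [17,-22,15,0,0,0,-1],
  [17,-22,15,0,0,0,-1],
  [10,-7,5,0,0,0,-1],
  [10,0,0,0,0,0,-1],
  [0,0,0,0,0,0,-1],
  [0,0,0,0,0,0,-1],
])

```text
clock: 4.43
eef_pos: [0.5885, -0.3503, 0.1812]
tool_rot: [0.0, 0.708, 0.001, 0.707]
ft_force: [0.5, -0.2, -0.1]
grip_width: 0.0855
```

```bash
cat > cap.py <<'E'
import sys
from h import *
c=sys.argv[1];x,y,h,k=F[c]
p=camera('wrist');P=pts(p,c,(x,y),.045,h-k-.01,h+.02)
o=get_obs();e=np.array(o['eef_pos'])*1000
print('tcp',e.round(1),'t',o['clock'],Ro.from_quat(o['tool_rot']).as_rotvec().round(3))
t=np.percentile(P[:,2],90);T=P[P[:,2]>t-.004];m,r=circ(T)
print('n',len(P),'top',t.round(4),m,r,'net:',[(np.round(d['centre'],4)*1000,round(d['confidence'],2)) for d in pinpoint({'orange':'flask25_mid','green':'flask50_mid','red':'flask100_mid','blue':'flask250_mid'}[c],p)[:2]])
z=h*1000-k*500-16
print('move toolx',e[2]-z,'y',m[1]-e[1],'z',m[0]-e[0],'to z',z)
if len(sys.argv)>2: cv2.imwrite(sys.argv[2],p['frame'][:,:,::-1])
E
python3 cap.py orange pics/w2.png
```

```text
tcp [ 589.  -350.5  182.5] t 4.4833 [-1.00e-03  1.57e+00  1.00e-03]
n 722 top 0.0825 [ 595.  -358.3] 14.6 net: [(array([ 593.9, -360.6,   40.1]), 0.57)]
move toolx 127.50469496539921 y -7.7530771913056356 z 5.967569782799728 to z 55.0
```

View pics/w2.png

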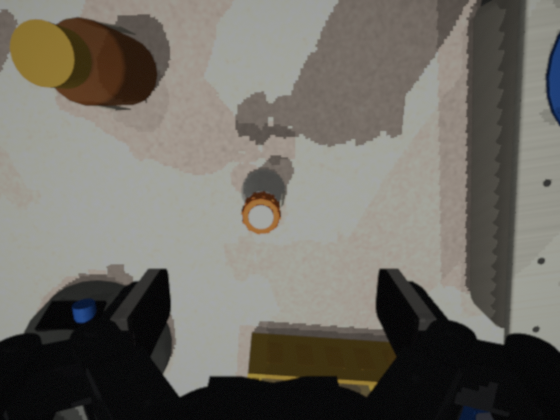

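The cap is at (261,214), with jaws left and right of it. The dark flask (85,310) and yellow tray (330,350) are nearby, so I'll check clearance.

Run:
```python
from h import *
for n in ['scene']:
    p=camera(n);W=world(p).reshape(-1,3);W=W[p['depth'].ravel()>0]
    d=W-[.5945,-.358,0];s=(abs(d[:,0])<.15)&(abs(d[:,1])<.15)&(W[:,2]>.02)&(W[:,2]<.14)&(np.hypot(d[:,0],d[:,1])>.035)
    q=W[s]
    import collections
    g=collections.defaultdict(list)
    for r in q:g[(round(r[0]/.03)*30,round(r[1]/.03)*30)].append(r[2])
    print({k:(len(v),round(max(v),3)) for k,v in sorted(g.items()) if len(v)>3})
```

```text
{(480, -450): (86, np.float64(0.104)), (510, -510): (5, np.float64(0.071)), (510, -480): (173, np.float64(0.12)), (510, -450): (145, np.float64(0.116)), (690, -510): (18, np.float64(0.063)), (690, -480): (4, np.float64(0.039)), (720, -510): (53, np.float64(0.116)), (720, -480): (134, np.float64(0.109)), (750, -510): (11, np.float64(0.114)), (750, -480): (73, np.float64(0.113)), (750, -450): (4, np.float64(0.031))}
```

Emit:
play_rows([
  [10,-4,3,0,0,0,-1],
  [18,-4,3,0,0,0,-1],
  [20,0,0,0,0,0,-1],
  [20,0,0,0,0,0,-1],
  [20,0,0,0,0,0,-1],
  [20,0,0,0,0,0,-1],
  [14,0,0,0,0,0,-1],
  [5,0,0,0,0,0,-1],
  [0,0,0,0,0,0,-1],
  [0,0,0,0,0,0,1],
  [0,0,0,0,0,0,1],
  [0,0,0,0,0,0,1],
  [0,0,0,0,0,0,1],
  [0,0,0,0,0,0,1],
  [0,0,0,0,0,0,1],
  [0,0,0,0,0,0,1],
])

```text
clock: 5.92
eef_pos: [0.5959, -0.3601, 0.0556]
tool_rot: [-0.0, 0.706, -0.0, 0.708]
ft_force: [-0.2, 0.5, 4.2]
grip_width: 0.0261
```

Emit:
play_rows([
  [-8,0,0,0,0,0,1],
  [-18,0,0,0,0,0,1],
  [-24,0,0,0,0,0,1],
  [-25,5,-2,0,0,0,1],
  [-25,12,-4,0,0,0,1],
  [-25,18,-6,0,0,0,1],
  [-25,22,-7,0,0,0,1],
  [-15,26,-8,0,0,0,1],
  [-6,28,-9,0,0,0,1],
  [0,28,-9,0,0,0,1],
  [0,28,-9,0,0,0,1],
  [0,28,-9,0,0,0,1],
  [0,28,-9,0,0,0,1],
  [0,28,-9,0,0,0,1],
  [0,28,-9,0,0,0,1],
  [0,28,-9,0,0,0,1],
  [0,28,-9,0,0,0,1],
  [0,24,-8,0,0,0,1],
  [0,14,-5,0,0,0,1],
  [0,5,-2,0,0,0,1],
])

```text
clock: 7.58
eef_pos: [0.471, 0.02, 0.2256]
tool_rot: [-0.001, 0.707, 0.001, 0.707]
ft_force: [0.2, -0.3, 0.0]
grip_width: 0.0267
```

```bash
cat > held.py <<'E'
import sys
from h import *
c=sys.argv[1]
o=get_obs();e=np.array(o['eef_pos'])*1000
print('tcp',e.round(1),'t',o['clock'],'w',round(o['grip_width'],4),'F',np.round(o['ft_force'],1),Ro.from_quat(o['tool_rot']).as_rotvec().round(3))
p=camera('wrist');x,y,h=C[c]
P=pts(p,c,(x,y),.08,.08,.10);Q=pts(p,c,(x,y),.08,.085+h-.012,.085+h+.015)
print('plate',len(P),circ(P) if len(P)>5 else '','tips',circ(Q) if len(Q)>3 else '')
if len(sys.argv)>2: cv2.imwrite(sys.argv[2],p['frame'][:,:,::-1])
for n in ['wrist','scene','side']:
    q=p if n=='wrist' else camera(n)
    K=pts(q,c,e[:2]/1000,.035,e[2]/1000-.005,e[2]/1000+.06)
    if len(K)>4: T=K[K[:,2]>np.percentile(K[:,2],90)-.004];print(n,'cap',len(K),circ(K),circ(T),'z',(np.percentile(K[:,2],[1,98])*1000).round(1))
    if len(sys.argv)>2 and n=='side': cv2.imwrite(sys.argv[2].replace('.png','s.png'),cv2.resize(q['frame'][100:310,180:460,::-1],None,fx=2,fy=2))
E
python3 held.py orange pics/h1.png
```

```text
tcp [471.   20.  225.6] t 7.5833 w 0.0267 F [ 0.2 -0.3  0. ] [-0.002  1.571  0.003]
plate 1370 (array([490.1,  15.7]), 49.4) tips (array([473.4,  23.6]), 33.7)
wrist cap 3149 (array([471.1,  21.5]), 16.2) (array([470. ,  21.1]), 14.9) z [234.4 253.1]
scene cap 62 (array([472.9,  19.7]), 14.6) (array([472.6,  18.3]), 14.2) z [231.6 254.4]
side cap 5 (array([461.3,  24.2]), 4.6) (array([461.3,  24.2]), 4.6) z [244.1 252.4]
```

View pics/h1.png

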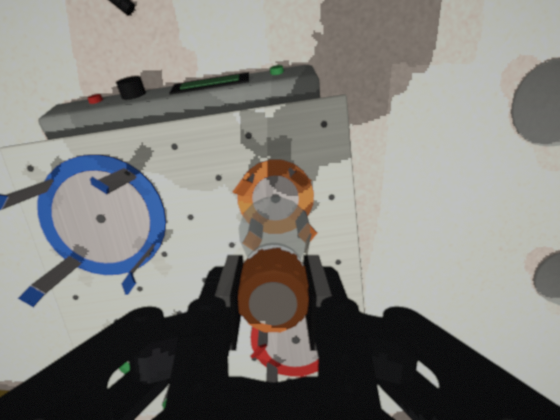

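View pics/h1s.png

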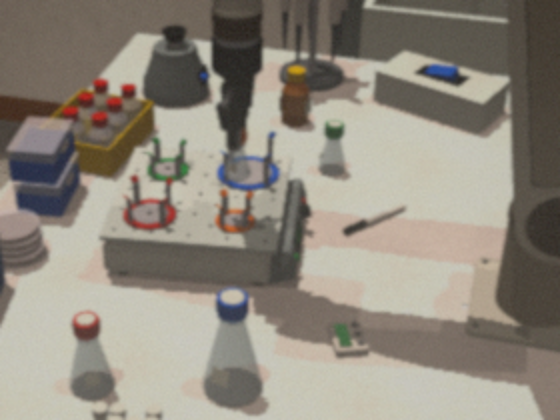

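The wrist view shows the flask held upright, with the cap at (275,295) over the orange clamp at (275,198). The side crop shows it clear of everything.

Emit:
play_rows([
  [0,1,3,0,0,0,1],
  [8,0,0,0,0,0,1],
  [14,0,0,0,0,0,1],
  [14,0,0,0,0,0,1],
  [12,0,0,0,0,0,1],
  [9,0,0,0,0,0,1],
  [7,0,0,0,0,0,1],
  [5,0,0,0,0,0,1],
  [5,0,0,0,0,0,1],
  [3,0,0,0,0,0,1],
  [2,0,0,0,0,0,1],
  [1,0,0,0,0,0,1],
  [0,0,0,0,0,0,1],
  [0,0,0,0,0,0,1],
])

```text
clock: 8.9
eef_pos: [0.4753, 0.0192, 0.1456]
tool_rot: [-0.0, 0.707, 0.0, 0.707]
ft_force: [-0.2, 0.3, -0.5]
grip_width: 0.0265
```

```bash
python3 held.py orange
```

```text
tcp [475.3  19.2 145.6] t 8.9 w 0.0265 F [-0.2  0.3 -0.5] [-0.    1.57  0.  ]
plate 2444 (array([473.7,  23.1]), 31.7) tips (array([457.7,  20.5]), 27.6)
wrist cap 3183 (array([474.9,  19.5]), 17.1) (array([474.4,  20.2]), 14.9) z [153.6 173.2]
scene cap 60 (array([476.1,  18.6]), 14.8) (array([476.3,  18.4]), 14.6) z [152.  175.1]
side cap 8 (array([474.1,  33.5]), 18.6) (array([464.4,  24.1]), 3.8) z [151.2 172.2]
```

Emit:
play_rows([
  [0,2,0,0,0,0,1],
  [1,0,0,0,0,0,1],
  [1,0,0,0,0,0,1],
  [0,0,0,0,0,0,1],
  [0,0,0,0,0,0,1],
])

```text
clock: 9.47
eef_pos: [0.4757, 0.0214, 0.1445]
tool_rot: [0.0, 0.706, 0.0, 0.708]
ft_force: [-1.9, 0.2, 6.7]
grip_width: 0.0263
```

Emit:
play_rows([
  [0,0,0,0,0,0,-1],
  [0,0,0,0,0,0,-1],
  [0,0,0,0,0,0,-1],
  [0,0,0,0,0,0,-1],
  [0,0,0,0,0,0,-1],
  [0,0,0,0,0,0,-1],
  [-5,0,0,0,0,0,-1],
  [-15,0,0,0,0,0,-1],
  [-20,0,0,0,0,0,-1],
  [-20,0,0,0,0,0,-1],
  [-20,0,0,0,0,0,-1],
])

```text
clock: 10.38
eef_pos: [0.4749, 0.0211, 0.2244]
tool_rot: [-0.0, 0.707, 0.0, 0.707]
ft_force: [0.7, 0.4, -1.1]
grip_width: 0.0858
```

```bash
python3 held.py orange
python3 - <<'E'
from h import *
p=camera('wrist');cv2.imwrite('pics/r1.png',p['frame'][:,:,::-1])
P=pts(p,'orange',(.474,.022),.025,.145,.185);T=P[P[:,2]>np.percentile(P[:,2],90)-.004];print(np.percentile(P[:,2],95),circ(T))
E
```

```text
tcp [474.9  21.1 224.4] t 10.3833 w 0.0858 F [ 0.7  0.4 -1.1] [-0.     1.571  0.   ]
plate 1511 (array([473.8,  23.3]), 31.7) tips (array([473.6,  22.9]), 33.9)
0.17178034640654202 (array([474.8,  23.4]), 14.7)
```

View pics/r1.png

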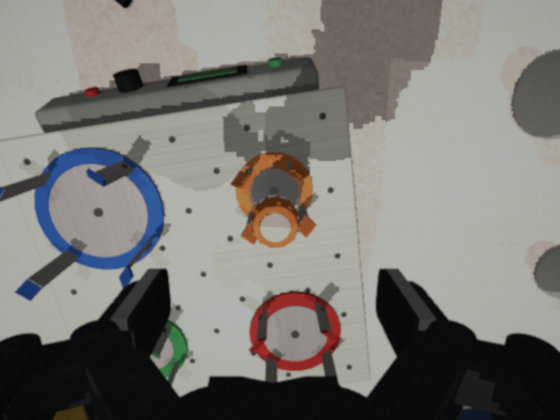

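The orange flask stands in its clamp, with the cap at (275,225) and its top at 172 mm, centred. Next is the 50 mL flask.

Emit:
play_rows([
  [0,-10,-3,0,0,0,-1],
  [0,-20,-6,0,0,0,-1],
  [0,-28,-8,0,0,0,-1],
  [0,-28,-8,0,0,0,-1],
  [0,-28,-8,0,0,0,-1],
  [0,-28,-8,0,0,0,-1],
  [0,-28,-8,0,0,0,-1],
  [0,-28,-8,0,0,0,-1],
  [5,-28,-8,0,0,0,-1],
  [5,-28,-8,0,0,0,-1],
  [5,-28,-7,0,0,0,-1],
  [5,-28,-7,0,0,0,-1],
  [5,-18,-4,0,0,0,-1],
  [0,-6,-2,0,0,0,-1],
  [0,0,0,0,0,0,-1],
  [0,0,0,0,0,0,-1],
])

```text
clock: 11.92
eef_pos: [0.3814, -0.3124, 0.1976]
tool_rot: [0.001, 0.708, 0.0, 0.707]
ft_force: [0.4, 1.2, 0.8]
grip_width: 0.0853
```

```bash
python3 cap.py green
```

```text
tcp [ 381.8 -312.1  198. ] t 11.9667 [1.000e-03 1.572e+00 1.000e-03]
n 585 top 0.0987 [ 380.3 -312.2] 16.9 net: [(array([ 380.5, -310.1,   52.7]), 0.6)]
move toolx 127.96302223257311 y -0.09026241724859574 z -1.5114718162570853 to z 70.0
```

Emit:
play_rows([
  [10,0,-1,0,0,0,-1],
  [18,0,0,0,0,0,-1],
  [20,0,0,0,0,0,-1],
  [20,0,0,0,0,0,-1],
  [20,0,0,0,0,0,-1],
  [20,0,0,0,0,0,-1],
  [14,0,0,0,0,0,-1],
  [5,0,0,0,0,0,-1],
  [0,0,0,0,0,0,-1],
  [0,0,0,0,0,0,1],
  [0,0,0,0,0,0,1],
  [0,0,0,0,0,0,1],
  [0,0,0,0,0,0,1],
  [0,0,0,0,0,0,1],
  [0,0,0,0,0,0,1],
  [0,0,0,0,0,0,1],
])

```text
clock: 13.35
eef_pos: [0.382, -0.3137, 0.0725]
tool_rot: [-0.001, 0.706, -0.001, 0.708]
ft_force: [0.4, 0.3, 6.3]
grip_width: 0.0325
```

Emit:
play_rows([
  [-8,0,0,0,0,0,1],
  [-18,0,0,0,0,0,1],
  [-26,0,0,0,0,0,1],
  [-30,3,4,0,0,0,1],
  [-30,8,9,0,0,0,1],
  [-28,13,15,0,0,0,1],
  [-18,17,19,0,0,0,1],
  [-9,19,22,0,0,0,1],
  [0,20,23,0,0,0,1],
  [0,20,23,0,0,0,1],
  [0,20,23,0,0,0,1],
  [0,20,23,0,0,0,1],
  [0,20,23,0,0,0,1],
  [0,20,23,0,0,0,1],
  [0,19,22,0,0,0,1],
  [0,11,12,0,0,0,1],
  [0,4,5,0,0,0,1],
  [0,0,0,0,0,0,1],
  [0,0,0,0,0,0,1],
])

```text
clock: 14.93
eef_pos: [0.6264, -0.0992, 0.2379]
tool_rot: [-0.0, 0.708, -0.0, 0.707]
ft_force: [-0.1, -1.4, -0.5]
grip_width: 0.0319
```

```bash
python3 held.py green
```

```text
tcp [626.4 -99.2 237.9] t 14.9333 w 0.0319 F [-0.1 -1.4 -0.5] [-0.     1.572 -0.   ]
plate 1207 (array([627. , -95.5]), 35.2) tips (array([627. , -95.2]), 37.6)
wrist cap 3566 (array([625.4, -97.9]), 18.2) (array([625.3, -97.9]), 17.8) z [244.2 264.2]
scene cap 27 (array([ 638. , -100.2]), 10.3) (array([ 638. , -100.2]), 10.3) z [243.4 266.1]
```

Emit:
play_rows([
  [0,2,2,0,0,0,1],
  [8,0,0,0,0,0,1],
  [14,0,0,0,0,0,1],
  [14,0,0,0,0,0,1],
  [11,0,0,0,0,0,1],
  [8,0,0,0,0,0,1],
  [7,0,0,0,0,0,1],
  [5,0,0,0,0,0,1],
  [4,0,0,0,0,0,1],
  [3,0,0,0,0,0,1],
  [1,0,0,0,0,0,1],
  [1,0,0,0,0,0,1],
  [0,0,0,0,0,0,1],
  [0,0,0,0,0,0,1],
])

```text
clock: 16.25
eef_pos: [0.6294, -0.0969, 0.1627]
tool_rot: [-0.0, 0.707, 0.0, 0.707]
ft_force: [-0.3, 0.6, -0.6]
grip_width: 0.0319
```

```bash
python3 held.py green
```

```text
tcp [629.4 -96.9 162.7] t 16.25 w 0.0319 F [-0.3  0.6 -0.6] [-0.    1.57  0.  ]
plate 2356 (array([627.2, -95.6]), 35.4) tips (array([604.8, -98.9]), 29.9)
wrist cap 3514 (array([627.6, -96.1]), 17.5) (array([627.7, -96.1]), 17.5) z [168.5 189. ]
scene cap 27 (array([639.6, -96.4]), 9.9) (array([639.6, -96.4]), 9.9) z [167.8 190.4]
```

Centred; it needs about 2 mm more.

Emit:
play_rows([
  [1,0,0,0,0,0,1],
  [1,0,0,0,0,0,1],
  [1,0,0,0,0,0,1],
  [0,0,0,0,0,0,1],
  [0,0,0,0,0,0,1],
])

```text
clock: 16.82
eef_pos: [0.6297, -0.0969, 0.1615]
tool_rot: [-0.0, 0.706, -0.0, 0.708]
ft_force: [-2.6, -0.1, 6.7]
grip_width: 0.0323
```

Emit:
play_rows([
  [0,0,0,0,0,0,-1],
  [0,0,0,0,0,0,-1],
  [0,0,0,0,0,0,-1],
  [0,0,0,0,0,0,-1],
  [0,0,0,0,0,0,-1],
  [0,0,0,0,0,0,-1],
  [-5,0,0,0,0,0,-1],
  [-15,0,0,0,0,0,-1],
  [-20,0,0,0,0,0,-1],
  [-20,0,0,0,0,0,-1],
  [-20,0,0,0,0,0,-1],
  [-5,0,0,0,0,0,-1],
])

```text
clock: 17.82
eef_pos: [0.6307, -0.0971, 0.2486]
tool_rot: [-0.0, 0.705, -0.0, 0.709]
ft_force: [0.4, -0.2, 1.4]
grip_width: 0.0854
```

```bash
cat > seat.py <<'E'
import sys
from h import *
p=camera('wrist')
for c in sys.argv[1:]:
    x,y,_=C[c];h,k=F[c][2:]
    P=pts(p,c,(x,y),.03,.089+h-k,.089+h+.03)
    if len(P)<5: print(c,'unseen');continue
    T=P[P[:,2]>np.percentile(P[:,2],90)-.004];print(c,'top',np.percentile(P[:,2],95).round(4),'want',.089+h,circ(T),get_obs()['eef_pos'])
E
python3 seat.py green
```

```text
green top 0.1878 want 0.187 (array([628.9, -96.2]), 17.8) [ 0.63070698 -0.09708856  0.24806858]
```

Emit:
play_rows([
  [0,10,-1,0,0,0,-1],
  [0,20,-2,0,0,0,-1],
  [0,30,-3,0,0,0,-1],
  [0,30,-3,0,0,0,-1],
  [0,30,-3,0,0,0,-1],
  [0,30,-3,0,0,0,-1],
  [0,30,-3,0,0,0,-1],
  [0,30,-3,0,0,0,-1],
  [0,30,-3,0,0,0,-1],
  [0,30,-3,0,0,0,-1],
  [0,30,-3,0,0,0,-1],
  [0,30,-3,0,0,0,-1],
  [3,30,-3,0,0,0,-1],
  [3,30,-3,0,0,0,-1],
  [3,30,-2,0,0,0,-1],
  [3,22,-1,0,0,0,-1],
  [3,10,-1,0,0,0,-1],
  [0,3,0,0,0,0,-1],
  [0,0,0,0,0,0,-1],
  [0,0,0,0,0,0,-1],
])

```text
clock: 19.53
eef_pos: [0.586, 0.357, 0.2288]
tool_rot: [-0.0, 0.707, -0.001, 0.707]
ft_force: [0.2, -0.2, 0.1]
grip_width: 0.0855
```

```bash
python3 cap.py red pics/w3.png
```

```text
tcp [586.3 356.7 229.3] t 19.5833 [ 1.000e-03  1.571e+00 -2.000e-03]
n 878 top 0.1225 [589.  354.2] 18.5 net: [(array([595.2, 351.2,  58.8]), 0.96)]
move toolx 135.31619889116857 y -2.4855356741703645 z 2.6588446077500976 to z 94.0
```

View pics/w3.png

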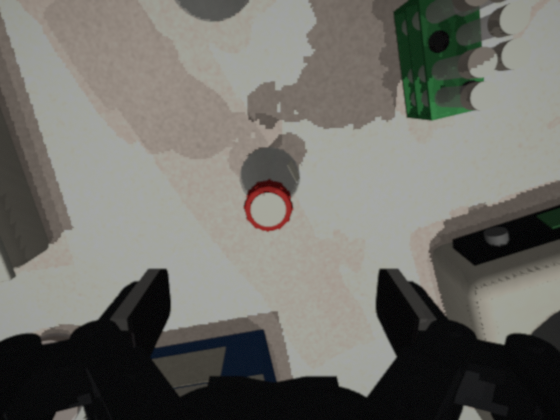

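The red cap is at (268,207). The rack (440,60), the device (490,250) and the blue box (220,350) are all more than 100 mm away. Descend and grip.

Emit:
play_rows([
  [10,-2,2,0,0,0,-1],
  [18,0,0,0,0,0,-1],
  [20,0,0,0,0,0,-1],
  [20,0,0,0,0,0,-1],
  [20,0,0,0,0,0,-1],
  [20,0,0,0,0,0,-1],
  [17,0,0,0,0,0,-1],
  [9,0,0,0,0,0,-1],
  [0,0,0,0,0,0,-1],
  [0,0,0,0,0,0,1],
  [0,0,0,0,0,0,1],
  [0,0,0,0,0,0,1],
  [0,0,0,0,0,0,1],
  [0,0,0,0,0,0,1],
  [0,0,0,0,0,0,1],
  [0,0,0,0,0,0,1],
])

```text
clock: 20.97
eef_pos: [0.5889, 0.3563, 0.097]
tool_rot: [0.0, 0.706, 0.0, 0.708]
ft_force: [-0.3, -1.5, 5.0]
grip_width: 0.0343
```

Emit:
play_rows([
  [-8,0,0,0,0,0,1],
  [-18,0,0,0,0,0,1],
  [-26,0,0,0,0,0,1],
  [-30,-4,0,0,0,0,1],
  [-30,-10,1,0,0,0,1],
  [-28,-16,1,0,0,0,1],
  [-18,-22,2,0,0,0,1],
  [-7,-28,2,0,0,0,1],
  [0,-30,2,0,0,0,1],
  [0,-30,2,0,0,0,1],
  [0,-30,2,0,0,0,1],
  [0,-30,2,0,0,0,1],
  [0,-30,2,0,0,0,1],
  [0,-30,2,0,0,0,1],
  [0,-30,2,0,0,0,1],
  [0,-15,2,0,0,0,1],
  [0,-7,1,0,0,0,1],
  [0,-2,0,0,0,0,1],
  [0,0,0,0,0,0,1],
])

```text
clock: 22.55
eef_pos: [0.6111, 0.0427, 0.2602]
tool_rot: [0.0, 0.707, 0.0, 0.707]
ft_force: [0.2, 0.6, -1.4]
grip_width: 0.0342
```

```bash
python3 held.py red
```

```text
tcp [611.1  42.7 260.2] t 22.55 w 0.0342 F [ 0.2  0.6 -1.4] [0.000e+00 1.571e+00 1.000e-03]
plate 1485 (array([610.7,  43.1]), 42.5) tips (array([610.4,  43.1]), 44.3)
wrist cap 4035 (array([612. ,  43.5]), 19.6) (array([611.5,  43.7]), 18.9) z [266.  286.7]
scene cap 97 (array([614. ,  43.3]), 17.7) (array([613.2,  44. ]), 17.6) z [263.8 286.7]
side cap 7 (array([598.8,  51.8]), 3.9) (array([598.8,  51.8]), 3.9) z [275.1 284.7]
```

Emit:
play_rows([
  [0,0,-1,0,0,0,1],
  [8,0,0,0,0,0,1],
  [14,0,0,0,0,0,1],
  [14,0,0,0,0,0,1],
  [11,0,0,0,0,0,1],
  [8,0,0,0,0,0,1],
  [7,0,0,0,0,0,1],
  [5,0,0,0,0,0,1],
  [3,0,0,0,0,0,1],
  [2,0,0,0,0,0,1],
  [1,0,0,0,0,0,1],
  [1,0,0,0,0,0,1],
  [1,0,0,0,0,0,1],
  [0,0,0,0,0,0,1],
  [0,0,0,0,0,0,1],
])

```text
clock: 23.95
eef_pos: [0.6105, 0.0421, 0.1861]
tool_rot: [-0.0, 0.707, 0.0, 0.708]
ft_force: [-0.1, -0.8, 0.5]
grip_width: 0.0342
```

Emit:
play_rows([
  [1,0,0,0,0,0,1],
  [1,0,0,0,0,0,1],
  [0,0,0,0,0,0,1],
  [0,0,0,0,0,0,1],
])

```text
clock: 24.28
eef_pos: [0.6111, 0.042, 0.186]
tool_rot: [0.0, 0.706, 0.0, 0.709]
ft_force: [-0.7, -1.3, 9.2]
grip_width: 0.0344
```

Contact at 9 N, at the expected height. Release and rise to 0.30, ready for the tall flask.

Emit:
play_rows([
  [0,0,0,0,0,0,-1],
  [0,0,0,0,0,0,-1],
  [0,0,0,0,0,0,-1],
  [0,0,0,0,0,0,-1],
  [0,0,0,0,0,0,-1],
  [0,0,0,0,0,0,-1],
  [-5,0,0,0,0,0,-1],
  [-15,0,0,0,0,0,-1],
  [-20,0,0,0,0,0,-1],
  [-20,0,0,0,0,0,-1],
  [-20,0,0,0,0,0,-1],
  [-10,0,0,0,0,0,-1],
])

```text
clock: 25.28
eef_pos: [0.611, 0.0422, 0.2767]
tool_rot: [0.0, 0.706, 0.0, 0.709]
ft_force: [-0.4, 0.1, 0.6]
grip_width: 0.0855
```

```bash
python3 seat.py red
```

```text
red top 0.2117 want 0.211 (array([611.1,  39.8]), 18.8) [0.61162096 0.04227508 0.27808886]
```

Emit:
play_rows([
  [0,8,-6,0,0,0,-1],
  [0,16,-13,0,0,0,-1],
  [0,22,-18,0,0,0,-1],
  [0,22,-18,0,0,0,-1],
  [0,22,-18,0,0,0,-1],
  [0,22,-18,0,0,0,-1],
  [0,22,-18,0,0,0,-1],
  [0,22,-18,0,0,0,-1],
  [0,22,-18,0,0,0,-1],
  [0,22,-18,0,0,0,-1],
  [0,22,-18,0,0,0,-1],
  [0,22,-18,0,0,0,-1],
  [0,13,-11,0,0,0,-1],
  [0,3,-2,0,0,0,-1],
  [0,0,0,0,0,0,-1],
  [0,0,0,0,0,0,-1],
])

```text
clock: 26.67
eef_pos: [0.3976, 0.3018, 0.2726]
tool_rot: [-0.001, 0.707, -0.0, 0.707]
ft_force: [1.0, -0.7, 0.4]
grip_width: 0.0855
```

```bash
python3 cap.py blue pics/w4.png
```

```text
tcp [398.1 301.5 272.8] t 26.7167 [-0.000e+00  1.571e+00 -1.000e-03]
n 874 top 0.1627 [397.6 301.1] 21.3 net: [(array([395.8, 299.4,  81.4]), 0.85)]
move toolx 140.75249966699323 y -0.3843421906061053 z -0.4725488728747109 to z 132.0
```

View pics/w4.png

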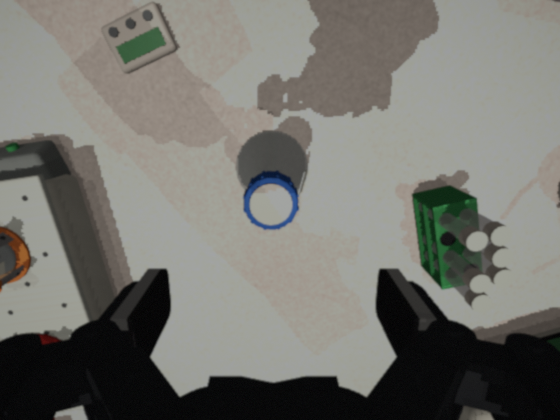

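The blue cap is at (270,201), with the rack (450,240) well clear of the right finger. Descend and grip.

Emit:
play_rows([
  [10,0,0,0,0,0,-1],
  [18,0,0,0,0,0,-1],
  [20,0,0,0,0,0,-1],
  [20,0,0,0,0,0,-1],
  [20,0,0,0,0,0,-1],
  [20,0,0,0,0,0,-1],
  [20,0,0,0,0,0,-1],
  [9,0,0,0,0,0,-1],
  [3,0,0,0,0,0,-1],
  [0,0,0,0,0,0,-1],
  [0,0,0,0,0,0,1],
  [0,0,0,0,0,0,1],
  [0,0,0,0,0,0,1],
  [0,0,0,0,0,0,1],
  [0,0,0,0,0,0,1],
  [0,0,0,0,0,0,1],
  [0,0,0,0,0,0,1],
])

```text
clock: 28.18
eef_pos: [0.3988, 0.3022, 0.1346]
tool_rot: [0.0, 0.706, 0.0, 0.708]
ft_force: [-0.0, -2.6, 6.6]
grip_width: 0.0403
```

Emit:
play_rows([
  [-8,0,0,0,0,0,1],
  [-16,0,0,0,0,0,1],
  [-22,0,0,0,0,0,1],
  [-26,0,0,0,0,0,1],
  [-26,0,0,0,0,0,1],
  [-26,0,0,0,0,0,1],
  [-26,0,0,0,0,0,1],
  [-22,0,0,0,0,0,1],
  [-14,-5,0,0,0,0,1],
  [-6,-12,0,0,0,0,1],
  [0,-18,0,0,0,0,1],
  [0,-24,0,0,0,0,1],
  [0,-24,0,0,0,0,1],
  [0,-24,0,0,0,0,1],
  [0,-24,0,0,0,0,1],
  [0,-24,0,0,0,0,1],
  [0,-24,0,0,0,0,1],
  [0,-24,0,0,0,0,1],
  [0,-24,0,0,0,0,1],
  [0,-24,0,0,0,0,1],
])

```text
clock: 29.85
eef_pos: [0.3969, 0.0495, 0.3245]
tool_rot: [-0.0, 0.708, -0.0, 0.706]
ft_force: [0.2, 0.3, -2.1]
grip_width: 0.0403
```

Emit:
play_rows([
  [0,-24,0,0,0,0,1],
  [0,-24,3,0,0,0,1],
  [0,-24,8,0,0,0,1],
  [0,-24,14,0,0,0,1],
  [0,-24,17,0,0,0,1],
  [0,-22,17,0,0,0,1],
  [0,-17,17,0,0,0,1],
  [0,-9,12,0,0,0,1],
  [0,-3,6,0,0,0,1],
  [0,0,0,0,0,0,1],
  [0,0,0,0,0,0,1],
])

```text
clock: 30.77
eef_pos: [0.4912, -0.1196, 0.3246]
tool_rot: [0.0, 0.708, 0.0, 0.706]
ft_force: [0.3, 0.1, -2.4]
grip_width: 0.0404
```

```bash
python3 held.py blue
```

```text
tcp [ 491.2 -119.6  324.6] t 30.7667 w 0.0404 F [ 0.3  0.1 -2.4] [1.000e-03 1.573e+00 1.000e-03]
plate 1083 (array([ 488.4, -123. ]), 51.8) tips (array([ 457.4, -127.9]), 41.6)
wrist cap 4911 (array([ 490.1, -118.1]), 21.8) (array([ 490.3, -118.2]), 21.6) z [329.  353.4]
scene cap 100 (array([ 502.5, -118.4]), 16.3) (array([ 502.5, -118.4]), 16.3) z [326.3 354.4]
```

Emit:
play_rows([
  [5,-3,2,0,0,0,1],
  [12,0,0,0,0,0,1],
  [16,0,0,0,0,0,1],
  [16,0,0,0,0,0,1],
  [14,0,0,0,0,0,1],
  [10,0,0,0,0,0,1],
  [8,0,0,0,0,0,1],
  [7,0,0,0,0,0,1],
  [5,0,0,0,0,0,1],
  [3,0,0,0,0,0,1],
  [2,0,0,0,0,0,1],
  [1,0,0,0,0,0,1],
  [0,0,0,0,0,0,1],
  [0,0,0,0,0,0,1],
])

```text
clock: 32.08
eef_pos: [0.4944, -0.123, 0.2267]
tool_rot: [-0.0, 0.707, 0.0, 0.707]
ft_force: [0.1, -0.1, -2.5]
grip_width: 0.0404
```

```bash
python3 held.py blue
```

```text
tcp [ 494.4 -123.   226.7] t 32.0833 w 0.0404 F [ 0.1 -0.1 -2.5] [-0.    1.57  0.  ]
plate 2699 (array([ 491.6, -122.6]), 52.7) tips (array([ 490.8, -122. ]), 54.8)
wrist cap 5011 (array([ 494.6, -121.1]), 23.4) (array([ 493.3, -121.8]), 21.6) z [230.5 255.5]
scene cap 96 (array([ 507.2, -123.5]), 18.3) (array([ 503.4, -124.1]), 17.0) z [227.6 255.7]
```

Emit:
play_rows([
  [1,0,-1,0,0,0,1],
  [1,0,0,0,0,0,1],
  [1,0,0,0,0,0,1],
  [1,0,0,0,0,0,1],
  [0,0,0,0,0,0,1],
  [0,0,0,0,0,0,1],
])

```text
clock: 32.73
eef_pos: [0.4936, -0.1231, 0.2236]
tool_rot: [-0.0, 0.706, -0.0, 0.708]
ft_force: [-1.3, -0.1, 5.6]
grip_width: 0.0405
```

Emit:
play_rows([
  [0,0,0,0,0,0,-1],
  [0,0,0,0,0,0,-1],
  [0,0,0,0,0,0,-1],
  [0,0,0,0,0,0,-1],
  [0,0,0,0,0,0,-1],
  [0,0,0,0,0,0,-1],
  [-5,0,0,0,0,0,-1],
  [-15,0,0,0,0,0,-1],
  [-20,0,0,0,0,0,-1],
  [-20,0,0,0,0,0,-1],
  [-20,0,0,0,0,0,-1],
  [-20,0,0,0,0,0,-1],
  [-10,0,0,0,0,0,-1],
  [-10,12,-10,0,0,0,-1],
  [-10,20,-20,0,0,0,-1],
  [-10,20,-20,0,0,0,-1],
  [-10,20,-20,0,0,0,-1],
  [-5,10,-20,0,0,0,-1],
  [0,0,0,0,0,0,-1],
  [0,0,0,0,0,0,-1],
])

```text
clock: 34.4
eef_pos: [0.4029, -0.0405, 0.3786]
tool_rot: [-0.001, 0.706, 0.0, 0.708]
ft_force: [-0.2, -0.2, -0.8]
grip_width: 0.0854
```

```bash
python3 seat.py orange green red blue
python3 - <<'E'
from h import *
p=camera('wrist');a=p['frame'];q=camera('scene');b=cv2.resize(q['frame'][100:300,120:350],None,fx=2.1,fy=2.1)
cv2.imwrite('pics/f.png',a[:,:,::-1]);cv2.imwrite('pics/fs.png',b[:,:,::-1])
for n in ['scene','side']:
    q=camera(n)
    for t in ['bottle','tube_rack']:print(n,t,[np.round(d['centre'],3) for d in pinpoint(t,q)[:1]])
E
```

```text
orange top 0.1719 want 0.17099999999999999 (array([473.9,  23.9]), 14.5) [ 0.40337903 -0.04086023  0.37790688]
green top 0.1877 want 0.187 (array([626.9, -95.5]), 16.5) [ 0.40337903 -0.04086023  0.37790688]
red top 0.2116 want 0.211 (array([610.7,  39.3]), 18.6) [ 0.40337903 -0.04086023  0.37790688]
blue top 0.2516 want 0.251 (array([ 492.6, -123.4]), 20.8) [ 0.40337903 -0.04086023  0.37790688]
scene bottle [array([ 0.488, -0.479,  0.001])]
scene tube_rack [array([ 0.472,  0.508, -0.001])]
side bottle [array([ 0.492, -0.476,  0.001])]
side tube_rack [array([0.47 , 0.502, 0.003])]
```

View pics/f.png

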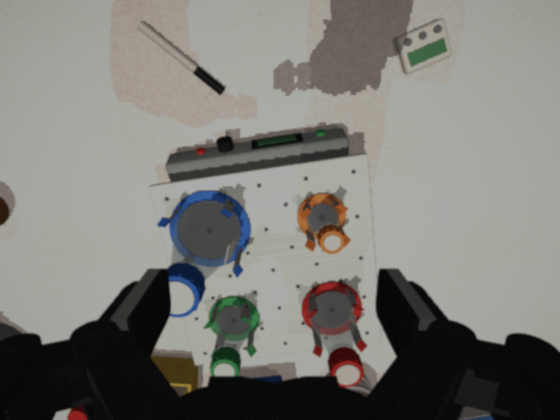

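View pics/fs.png

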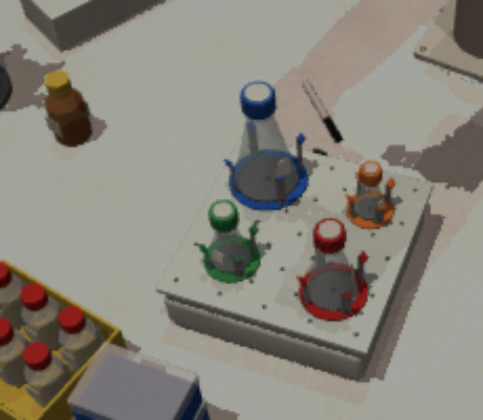

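All four flasks stand upright in their matching clamps in both views. The heights are right, the bystanders have not moved, and the gripper is clear.

```bash
python3 -c "
from workcell import *
print(job_done())"
```

```text
the job is handed in; nothing more can be done
None
```

All four flasks are standing upright in the clamp of their own colour, released, and the job is handed in at about 35 s on the robot's clock. I loaded them smallest first: 25 mL, 50 mL, 100 mL, then 250 mL. Each was lowered until it touched its foot plate with about 6 to 9 N before I opened the gripper.

**Seating:** the measured cap tops are at 172, 188, 212 and 252 mm. Fully seated would be 171, 187, 211 and 251 mm, so each reads within 1 mm.

**Centring:** cap centres are within about 1.5 mm of the clamp centres for three flasks. The red cap on the 100 mL flask reads about 3 mm off to one side, which is still inside its 4 mm play.

**Bystanders:** the amber bottle and the tube rack read within about 4 mm of where they were at the start, which is the detector's own error.

**Disagreements:**
- The clamp recogniser could not tell the four clamps apart, so I placed by their colour and shape in the images instead.
- The fitted clamp positions were up to about 5 mm off a perfect 140 mm square. I used the direct close-up measurements.

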